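# Raise and close a split test housing and hold it shut

## Task

On the assembly fixture, turn the handwheel clockwise (seen from above) through its full turn, up to its stop, so that the lower half of the split aluminium housing is raised out of its well. Then set the loose housing cover squarely on the two dowel pins and press it down against the sprung contact plate until the two halves meet flush all round. Finish while still holding the cover pressed shut, and leave the other things on the bench where they lie.

Things in the scene. Friction and masses are not known exactly. Their poses are not given: they have to be found in the camera images.
- fixture: fixed steel base plate 110 x 250 x 12 mm (its x by its y) with a grey square well and a handwheel. Origin: centre of its underside, on the bench; z up. Well centre at y = -65 mm, outside 112 x 84 mm, opening 88 x 60 mm, rim 48 mm above the bench. Wheel axis at y = +65 mm, on a round column.
- lower_half: lower half of the housing, aluminium, 84 x 56 x 26 mm, in the well. Origin: centre of its flat top (parting) face; x along the 84 mm, z up. Only rises, with the wheel: top 42 mm above the bench with the wheel at 0 (below the rim, out of the cover's reach), 56 mm when raised; it stays there when pressed. Two 8 mm dowels at (28, 16) and (-28, -16) mm, 11 mm high, upper 4.5 mm tapered to 3 mm.
- contact_plate: black sprung plate 36 x 24 mm in the middle of the lower half's top. Origin: centre of its upper face, 4 mm above the parting face when free. It takes 6 N to start pushing it down and 11 N to push it level with the parting face; it lifts the cover again if the cover is let go.
- handwheel (a joint): angle of the handwheel, rad, growing clockwise seen from above; starts between -0.5 and 0; the stop is at 6.45 (lift fully raised). At 0 the handle is on the fixture's -x side of the axis (so at value t it is at angle pi - t about z from the fixture's x). Stiff: about 3 N at the handle; stays where left.
- wheel_axis (a point): point on the handwheel's vertical axis, on the upper face of the steel wheel (104 mm diameter, 8 mm thick, face 55 mm above the bench; a hub 12 mm in radius stands 4 mm above it).
- handle_top (a point): centre of the top of the wheel's upright black round handle, 18 mm in diameter, 38 mm high, top 94 mm above the bench, 40 mm from the wheel axis. It spins freely about its own axis, so it can be gripped from above and led round without turning the gripper.
- cover: loose upper half, aluminium, 0.2 kg: plate 100 x 70 x 14 mm with two 9.5 mm through holes at (28, 16) and (-28, -16) mm; on it a block to grip, 56 (x) x 24 (y) mm, from 14 to 40 mm above the underside. Origin: centre of the underside; x along the 100 mm, z up. Lies flat, left or right of the fixture. Closed, its origin meets that of the lower half, long sides parallel (fits either way round).
- heat_sink: bystander: finned metal heat sink 40 x 40 x 20 mm, origin at the centre of its underside; lies on the other side of the fixture from the cover
- tip_tin: bystander: round flat tin, 59 mm diameter, 23 mm high, origin at the centre of its underside
- spare_board: bystander: small circuit board 40 x 59 x 14 mm, origin at the centre of its underside

How it is judged:
On the way, in this order (a step that is already met when the one before it is completed fails the run):
1. the handwheel is turned clockwise through its full turn, the lower half raised (value of joint handwheel above 6.25 rad), for 0.1 s.
2. the cover sits on the dowels and is pressed flush by the robot (z of cover in the frame of lower_half between -0.002 and 0.0015 m and horizontal distance between cover and lower_half below 0.002 m and angle between the x axis of cover and the x axis of lower_half, either way round below 0.05 rad and angle between cover's own z axis and vertical below 0.04 rad and contact force between cover and lower_half above 5 N and (contact force between cover and the fingers above 3 N or contact force between cover and the arm above 3 N)), for 0.3 s.
At the end, for the whole second after the job is handed in: Handwheel beyond 6.2 rad; cover on the lower half with a gap under 1.5 mm, centred within 2 mm, parallel within 0.05 rad (either way round), level within 0.04 rad, at rest, pressing on the lower half and its sprung plate with over 5 N, the robot bearing on it with over 3 N (all of step 2 and value of joint handwheel above 6.2 rad and linear speed of cover below 0.02 m/s); the arm keeps its last pose, push and grip.
It fails at once if a bystander (heat sink, tin or circuit board) is moved by more than 30 mm (distance of any of heat_sink, tip_tin, spare_board from where it was at the start of the episode above 0.03 m).
It also fails if it takes over 67 s, if anything falls off the work surface, if the arm or the gripper's body presses on something with over 40 N, if the wrist force passes 120 N, or if a joint passes its speed limit or range.

## Robot

A 6-joint arm with a two-finger parallel gripper is mounted at the origin on a cart in front of the work surface, level with it; the furniture and walls round the work are solid. World frame = base frame: x ahead of the robot, y to its left, z up, the work surface at z = 0. Lengths are in m, angles in rad, forces in N, time in s.
With the tool pointing down it reaches from about 0.275 to 0.725 m from the base axis. Payload 15.9 kg.
Tool frame: the origin (TCP) lies midway between the tips of the shut fingers; the grasp point (between the pads) lies 19 mm behind it; z points along the fingers, y is the line along which they close (so a half turn about z gives the same grasp; the last joint's range is limited). The gripper opens to 85 mm and grips with 20 to 120 N. Pads are 22 mm wide; open, the fingers measure 114 mm over their backs; the gripper's body (76 mm by 85 mm) begins 54 mm behind the grasp point. The pads swing forward as they close: fully open they stand 13 mm farther back than shut.
Start: joints at [1.244, 0.213, -0.034, 1.323, 0, 1.571], TCP at [0.161, 0.474, 0.231] pointing down, gripper open.
Joint ranges: [-2.98, 2.98], [-0.74, 1.72], [-1.14, 1.35], [-2.1, 2.04], [-1.57, 1.44], [-3.14, 3.14]. Speed limits (rad/s): [1.89, 1.89, 2.39, 2.57, 3.14, 3.14].

## Interface

Orientations are given as a unit quaternion [w, x, y, z].
In Python, from station import bot gives the robot as it stands. The module is installed in compiled form; this text tells all that it offers.
- The arm moves only by the tool apply_moves, never from a script. Its argument "steps" is a list that holds one entry, the list of rows, each a list of 7 numbers: the shift along the tool's x, y, z in cm, then the turn, a rotation vector about the tool's x, y, z in degrees, then the gripper command: -1 is fully open, 1 is shut, values between are in proportion. In form: [[[dx, dy, dz, rx, ry, rz, fingers], ...]]. A call has 1 to 5 rows; each row is the pose to reach, as a shift and turn from the pose commanded when the call began, along the tool's axes at that moment; what a row does not reach only later rows make up. A row lasts 1/10 s, in which the tool goes at most 50 mm and 8.59 degrees, less where a joint would pass 70% of its speed; a pose out of reach is approached as far as the arm can. A call with a gripper value outside its range is refused whole. The fingers move at their own pace and stop on an object; "squeeze" is the grip in N (left out, the last holds). Time passes only in rows, so rows that repeat a pose let the fingers close. It gives the time, the measured TCP pose, the force, the opening and the grip force at its end, in the units of the state.
- bot.get_obs(): the state, without advancing time (a new reading comes with each control period).
- bot.snapshot(name): name is "side" or "top" or "wrist"; returns the picture (384x512x3 uint8, red, green, blue); there is no depth.
- bot.camera_params(name): a dict with "mtx" (3x3 intrinsics, pixels), "pose" (4x4, takes a point from camera to world coordinates). Camera axes: x right, y up, looking along -z (the intrinsics and any distortion apply to the point x, -y, -z); pixel columns grow to the right and rows downward; lengths in m; the calibration is good to about 2 mm. A picture is of the moment at which its call begins: read the wrist's pose just before it. camera_params takes no time and is no camera call; for the wrist camera it gives the pose at the moment of the call.
- bot.finish_job(): hands the job in; it is judged then, once.
The state is a dict: "time_s": time; "joint_positions": joint angles; "dq": joint speeds; "effort": joint torques, N m; "tool_pos": TCP position; "orientation": TCP orientation; "wrist_force": force on the tool from outside, world axes, zero at the start; "wrist_torque": the same for the moment, N m; "grip_width": finger opening in m; "gripper_force": force on a finger pad.
Only numpy, scipy, OpenCV 4.12 (cv2) and the standard library are available. Lean on these libraries where they do the work, as an engineer would, in place of code of your own. Each camera call takes 0.05 s, during which the arm holds its last target. There are 200 camera calls.

## Working session

There is one attempt and no reset: what is moved stays moved. The work goes in short steps, Python scripts to look and compute and a tool call to move; the robot and the scene stay as the last step left them, time stands still between calls to the robot, and variables do not carry over. Pictures are saved under pics/ and viewed, at most 10 in all, crops included, and the job is handed in when it is done.

Besides the shell and the picture viewer there is one more tool, called as name(argument=value, ...) on one line, values as JSON. apply_moves: Moves the arm, as the interface text tells. Its arguments: {"type":"object","properties":{"steps":{"type":"array"},"squeeze":{"type":"number"}},"required":["steps"]}

```bash
mkdir -p pics; python3 - <<'E'
from station import bot
import cv2,numpy as np
o=bot.get_obs();print(o)
for n in("top","side"):
    im=bot.snapshot(n);cv2.imwrite(f"pics/{n}0.png",im[...,::-1])
    p=bot.camera_params(n);print(n,np.round(p["mtx"],2).tolist(),np.round(p["pose"],4).tolist(),[k for k in p])
E
```

```text
{'time_s': 0.0, 'joint_positions': array([ 1.24401482e+00,  2.13363943e-01, -3.50257134e-02,  1.32349645e+00,
        1.27759603e-05,  1.57081433e+00]), 'dq': array([ 9.32587582e-04, -3.77714601e-04, -8.81943999e-04, -3.85421771e-04,
       -4.14574147e-05,  1.45566886e-03]), 'effort': array([-1.15969775e-03, -6.86157417e+01,  4.87121701e+01,  1.72437279e-02,
       -2.21005644e-04, -1.62198251e-05]), 'tool_pos': array([0.16039053, 0.47323488, 0.23082552]), 'orientation': array([-9.49326078e-05,  1.62673589e-01,  9.86679789e-01, -5.36595521e-04]), 'wrist_force': array([-0.69866187, -0.21215518,  0.39313754]), 'wrist_torque': array([-0.01112249, -0.03755786,  0.02971241]), 'gripper_force': 0.0, 'grip_width': 0.08554623583566615}
top [[430.33, 0.0, 257.17], [0.0, 430.33, 191.73], [0.0, 0.0, 1.0]] [[0.0147, 0.9965, -0.0819, 0.3933], [-0.9998, 0.0159, 0.0137, -0.0007], [0.015, 0.0817, 0.9965, 1.348], [0.0, 0.0, 0.0, 1.0]] ['mtx', 'pose']
side [[375.37, 0.0, 254.41], [0.0, 375.37, 188.47], [0.0, 0.0, 1.0]] [[0.9999, -0.0097, -0.0075, 0.4651], [0.0002, 0.6258, -0.78, -0.7037], [0.0123, 0.7799, 0.6258, 0.6412], [0.0, 0.0, 0.0, 1.0]] ['mtx', 'pose']
```

```bash
python3 - <<'E'
import cv2
a=cv2.imread("pics/top0.png");cv2.imwrite("pics/top0b.png",cv2.resize(a,(800,600),interpolation=cv2.INTER_CUBIC))
E
```

```text
(no output)
```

View pics/top0b.png

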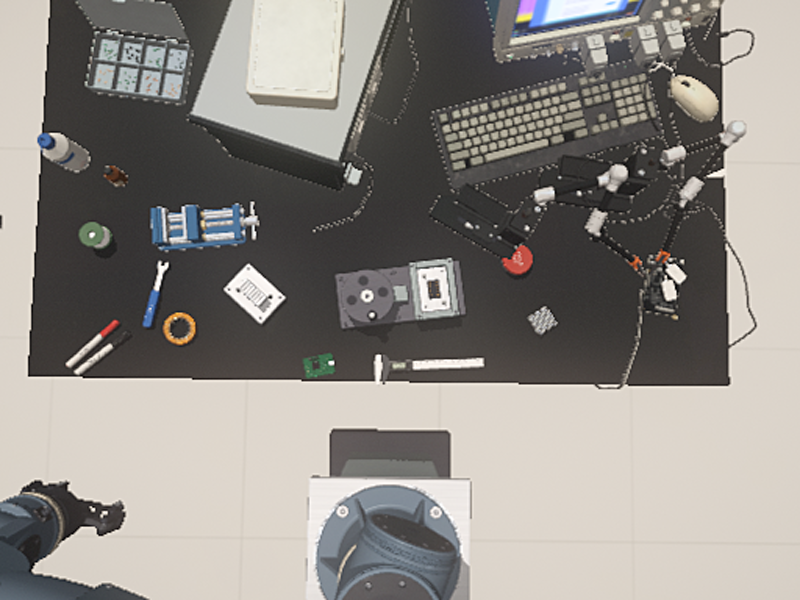

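View pics/side0.png

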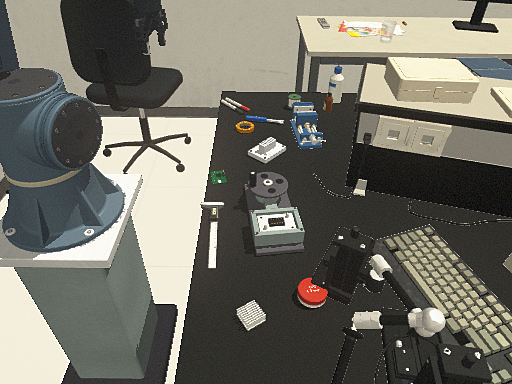

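The top view (800x600 scale) shows the fixture at (400,293), with the wheel on its left at (366,296) and the well on its right at (434,288). The white cover is at (254,293), the board at (319,365), the heat sink at (541,320) and the tin at (517,260). The side view shows the handle at about (253,180). I'll zoom in and measure next.

```bash
cat > h.py <<'E'
import numpy as np,cv2
def ray(p,uv):
    K,T=np.array(p["mtx"]),np.array(p["pose"])
    d=np.linalg.inv(K)@np.array([uv[0],uv[1],1.]);d=T[:3,:3]@(d*[1,-1,-1]);return T[:3,3],d
def onz(p,uv,z):
    o,d=ray(p,uv);return o+d*(z-o[2])/d[2]
def proj(p,X):
    K,T=np.array(p["mtx"]),np.array(p["pose"])
    c=T[:3,:3].T@(np.asarray(X,float)-T[:3,3])*[1,-1,-1];q=K@c;return q[:2]/q[2]
E
python3 - <<'E'
from h import *
from station import bot
a=cv2.imread("pics/top0.png");p=bot.camera_params("top")
crop=a[140:240,130:310];c4=cv2.resize(crop,(792,440),interpolation=cv2.INTER_CUBIC);cv2.imwrite("pics/crop0.png",c4)
m=cv2.inRange(a,(190,190,190),(255,255,255))
n,l,s,c=cv2.connectedComponentsWithStats(m)
for i in range(1,n):
    x,y,w,h,ar=s[i]
    if ar>15 and 130<x<360 and 140<y<260:
        cnt=cv2.findContours((l==i).astype(np.uint8),0,2)[0][0];print(s[i],c[i].round(1),cv2.minAreaRect(cnt),onz(p,c[i],.014).round(4))
E
```

```text
[131 149  19   5  56] [140.1 150.5] ((140.06707763671875, 150.60365295410156), (3.2025146484375, 18.11077308654785), 83.6598129272461) [0.6261 0.3482 0.014 ]
[144 169  38  38 646] [162.3 187. ] ((162.4728546142578, 187.32110595703125), (32.21830749511719, 22.891952514648438), 42.709388732910156) [0.513  0.2756 0.014 ]
[267 171  21  28 368] [277.2 184.5] ((277.280517578125, 184.52439880371094), (26.72443199157715, 18.11077308654785), 83.6598129272461) [ 0.5264 -0.0813  0.014 ]
[231 186   8   7  39] [234.5 188.8] ((234.5, 189.0), (6.0, 7.0), 90.0) [0.5107 0.0516 0.014 ]
[264 229  45   7 221] [286.3 232.3] ((286.0089111328125, 232.23043823242188), (4.9963059425354, 44.198089599609375), 87.79740142822266) [ 0.3786 -0.1109  0.014 ]
```

View pics/crop0.png

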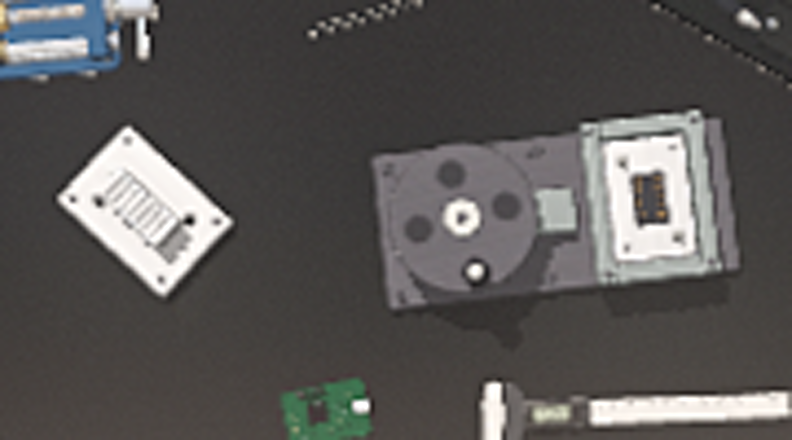

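The 4.4x crop starts at pixel (130,140). In it the hub is at (461,217), the handle top at (475,271), the dowels at (622,163) and (678,238), and the cover holes at (98,202) and (189,219).

```bash
python3 - <<'E'
from h import *
from station import bot
p=bot.camera_params("top")
P=lambda x,y,z:onz(p,(130+x/4.4-.5+.11,140+y/4.4-.5+.11),z)
hub=P(461,217,.059);ht=P(475,271,.094);d1=P(622,163,.053);d2=P(678,238,.053);lh=onz(p,(277.2,184.5),.042)
print("hub",hub,"handle",ht,"r",np.linalg.norm((ht-hub)[:2]),"dowmid",(d1+d2)/2,"dsep",np.linalg.norm(d1-d2),"lh",lh)
v=(hub-lh)[:2];print("dist",np.linalg.norm(v),"fix yaw deg",np.degrees(np.arctan2(v[1],v[0]))-90)
f=np.arctan2(v[1],v[0])-np.pi/2;r=(ht-hub)[:2];print("wheel t",np.pi-(np.arctan2(r[1],r[0])-f))
h1=P(98,202,.014);h2=P(189,219,.014);print("cover holes mid",(h1+h2)/2,np.linalg.norm(h1-h2))
d=(h1-h2)[:2];print("cover yaw",np.degrees(np.arctan2(d[1],d[0])-np.arctan2(16,28)))
cn=[P(*q,.014) for q in((58,199),(128,125),(233,222),(163,297))];print(np.mean(cn,0),[np.degrees(np.arctan2(*(cn[i]-cn[j])[1::-1])) for i,j in((1,2),(0,3))],[np.linalg.norm(cn[i]-cn[j]) for i,j in((1,2),(0,1))])
E
```

```text
hub [0.50651211 0.05010302 0.059     ] handle [0.4676559  0.03876646 0.094     ] r 0.04047619795809801 dowmid [ 0.52054601 -0.07927304  0.053     ] dsep 0.06440853295073475 lh [ 0.52366321 -0.0795263   0.042     ]
dist 0.1307590175615321 fix yaw deg 7.536961723191865
wheel t 6.130853129323923
cover holes mid [0.51147823 0.27568025 0.014     ] 0.06528600095778596
cover yaw 50.55135714568507
[0.51143156 0.27428801 0.014     ] [np.float64(48.34745579921067), np.float64(48.19488542501198)] [np.float64(0.10185092131169637), np.float64(0.07141489861895156)]
```

apply_moves(steps=[[[-43, -31.2, 7, 0, 0, -18.7, -1], [-43, -31.2, 7, 0, 0, -18.7, -1], [-43, -31.2, 7, 0, 0, -18.7, -1], [-43, -31.2, 7, 0, 0, -18.7, -1], [-43, -31.2, 7, 0, 0, -18.7, -1]]])

```text
time_s: 0.6
tool_pos: [0.2999, 0.2761, 0.1994]
orientation: [-0.0, -0.0, 1.0, -0.0]
wrist_force: [1.4, 0.2, -0.1]
grip_width: 0.0854
gripper_force: 0.0
```

apply_moves(steps=[[[-16.8, -23.7, 1.5, 0, 0, 0, -1], [-16.8, -23.7, 1.5, 0, 0, 0, -1], [-16.8, -23.7, 1.5, 0, 0, 0, -1], [-16.8, -23.7, 1.5, 0, 0, 0, -1], [-16.8, -23.7, 1.5, 0, 0, 0, -1]]])

```text
time_s: 1.1
tool_pos: [0.4444, 0.0721, 0.1867]
orientation: [0.0, 0.0, 1.0, 0.0]
wrist_force: [1.4, 1.6, 1.4]
grip_width: 0.0854
gripper_force: 0.0
```

apply_moves(steps=[[[0, 0, 0, 0, 0, 0, -1], [0, 0, 0, 0, 0, 0, -1], [0, 0, 0, 0, 0, 0, -1]]])

```text
time_s: 1.4
tool_pos: [0.4432, 0.0748, 0.1868]
orientation: [-0.0, -0.0, 1.0, 0.0]
wrist_force: [0.3, -0.7, 0.1]
grip_width: 0.0856
gripper_force: 0.0
```

```bash
python3 - <<'E'
from h import *
from station import bot
o=bot.get_obs();p=bot.camera_params("wrist");np.savez("w1.npz",mtx=p["mtx"],pose=p["pose"])
im=bot.snapshot("wrist");cv2.imwrite("pics/w1.png",im[...,::-1]);print(o["tool_pos"],o["time_s"],np.round(p["pose"],3).tolist())
print(proj(p,[.4677,.0388,.094]),proj(p,[.5065,.0501,.059]),proj(p,[.5225,-.0795,.042]))
E
```

```text
[0.44317571 0.07476041 0.18676462] 1.4 [[0.001, -0.966, -0.258, 0.378], [1.0, 0.001, 0.001, 0.075], [-0.001, -0.258, 0.966, 0.33], [0.0, 0.0, 0.0, 1.0]]
[205.57441409 221.92225883] [224.48766748 247.58055168] [ 96.78048783 254.93754709]
```

View pics/w1.png

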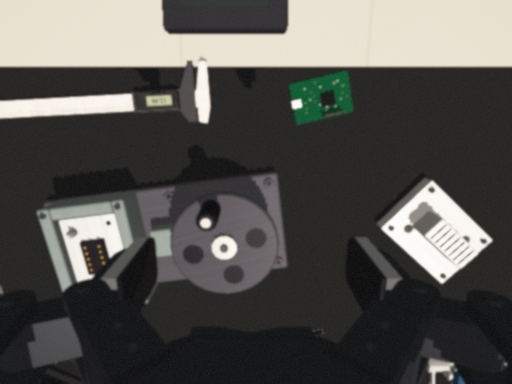

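The wrist view shows the handle top at (206,222) and the hub at (224,247), within 1 px of the prediction. I'll go down and grip the handle.

apply_moves(steps=[[[-2.5, -3.6, 3, 0, 0, 0, -1], [-2.5, -3.6, 6, 0, 0, 0, -1], [-2.5, -3.6, 9, 0, 0, 0, -1], [-2.5, -3.6, 12, 0, 0, 0, -1], [-2.5, -3.6, 12, 0, 0, 0, 0]]])

```text
time_s: 1.95
tool_pos: [0.4659, 0.0391, 0.0642]
orientation: [-0.003, -0.001, 1.0, -0.0]
wrist_force: [-1.1, 0.4, -0.0]
grip_width: 0.0733
gripper_force: 0.0
```

apply_moves(steps=[[[0, 0, 0, 0, 0, 0, 1], [0, 0, 0, 0, 0, 0, 1], [0, 0, 0, 0, 0, 0, 1], [0, 0, 0, 0, 0, 0, 1], [0, 0, 0, 0, 0, 0, 1]]], squeeze=50)

```text
time_s: 2.45
tool_pos: [0.4695, 0.0383, 0.0681]
orientation: [0.001, 0.0, 1.0, 0.0]
wrist_force: [-2.2, 0.6, 10.7]
grip_width: 0.0161
gripper_force: 48.5
```

```bash
python3 - <<'E'
import numpy as np
a=np.radians(196.3-18*np.arange(23));x=4*np.cos(a);y=4*np.sin(a)
for k in range(0,21,5):
    print([(round(-(x[j]-x[k]),1),round(y[j]-y[k],1)) for j in range(k+1,min(k+6,23))])
E
```

```text
[(np.float64(0.2), np.float64(1.2)), (np.float64(-0.1), np.float64(2.5)), (np.float64(-0.7), np.float64(3.6)), (np.float64(-1.6), np.float64(4.4)), (np.float64(-2.7), np.float64(5.0))]
[(np.float64(-1.2), np.float64(0.2)), (np.float64(-2.5), np.float64(-0.1)), (np.float64(-3.6), np.float64(-0.7)), (np.float64(-4.4), np.float64(-1.6)), (np.float64(-5.0), np.float64(-2.7))]
[(np.float64(-0.2), np.float64(-1.2)), (np.float64(0.1), np.float64(-2.5)), (np.float64(0.7), np.float64(-3.6)), (np.float64(1.6), np.float64(-4.4)), (np.float64(2.7), np.float64(-5.0))]
[(np.float64(1.2), np.float64(-0.2)), (np.float64(2.5), np.float64(0.1)), (np.float64(3.6), np.float64(0.7)), (np.float64(4.4), np.float64(1.6)), (np.float64(5.0), np.float64(2.7))]
[(np.float64(0.2), np.float64(1.2)), (np.float64(-0.1), np.float64(2.5))]
```

apply_moves(steps=[[[0.2, 1.2, 0, 0, 0, 0, 1], [-0.1, 2.5, 0, 0, 0, 0, 1], [-0.7, 3.6, 0, 0, 0, 0, 1], [-1.6, 4.4, 0, 0, 0, 0, 1], [-2.7, 5.0, 0, 0, 0, 0, 1]]])

```text
time_s: 2.95
tool_pos: [0.4965, 0.0879, 0.0681]
orientation: [0.001, 0.0, 1.0, -0.001]
wrist_force: [0.5, -18.9, 11.3]
grip_width: 0.0163
gripper_force: 49.8
```

apply_moves(steps=[[[-1.2, 0.2, 0, 0, 0, 0, 1], [-2.5, -0.1, 0, 0, 0, 0, 1], [-3.6, -0.7, 0, 0, 0, 0, 1], [-4.4, -1.6, 0, 0, 0, 0, 1], [-5.0, -2.7, 0, 0, 0, 0, 1]]])

```text
time_s: 3.45
tool_pos: [0.5463, 0.0615, 0.0681]
orientation: [0.0, -0.0, 1.0, 0.001]
wrist_force: [-11.6, 1.1, 15.0]
grip_width: 0.0161
gripper_force: 50.3
```

apply_moves(steps=[[[-0.2, -1.2, 0, 0, 0, 0, 1], [0.1, -2.5, 0, 0, 0, 0, 1], [0.7, -3.6, 0, 0, 0, 0, 1], [1.6, -4.4, 0, 0, 0, 0, 1], [2.7, -5.0, 0, 0, 0, 0, 1]]])

```text
time_s: 3.95
tool_pos: [0.5204, 0.0109, 0.0682]
orientation: [0.002, 0.0, 1.0, 0.0]
wrist_force: [2.1, 9.6, 5.5]
grip_width: 0.0166
gripper_force: 49.4
```

apply_moves(steps=[[[1.2, -0.2, 0, 0, 0, 0, 1], [2.5, 0.1, 0, 0, 0, 0, 1], [3.6, 0.7, 0, 0, 0, 0, 1], [4.4, 1.6, 0, 0, 0, 0, 1], [5.0, 2.7, 0, 0, 0, 0, 1]]])

```text
time_s: 4.45
tool_pos: [0.4695, 0.0376, 0.0682]
orientation: [0.001, 0.001, 1.0, -0.001]
wrist_force: [9.3, -2.8, 3.9]
grip_width: 0.0162
gripper_force: 49.7
```

apply_moves(steps=[[[0.1, 0.6, 0, 0, 0, 0, 1], [0.2, 1.2, 0, 0, 0, 0, 1], [0.2, 1.5, 0, 0, 0, 0, 1], [0.2, 1.7, 0, 0, 0, 0, 1], [0.2, 1.7, 0, 0, 0, 0, 1]]])

```text
time_s: 4.95
tool_pos: [0.468, 0.0515, 0.0681]
orientation: [0.001, 0.001, 1.0, -0.004]
wrist_force: [0.1, -35.6, 14.4]
grip_width: 0.0163
gripper_force: 51.4
```

apply_moves(steps=[[[0, -0.3, 0, 0, 0, 0, 1], [0, -0.3, 0, 0, 0, 0, 0.2], [0, -0.3, 0, 0, 0, 0, -0.2], [0, -0.3, -2, 0, 0, 0, -0.2], [0, -0.3, -6, 0, 0, 0, -0.5]]])

```text
time_s: 5.45
tool_pos: [0.4647, 0.0522, 0.1255]
orientation: [-0.002, 0.0, 1.0, -0.0]
wrist_force: [1.5, 0.1, -0.3]
grip_width: 0.0636
gripper_force: 0.0
```

```bash
python3 - <<'E'
from station import bot
o=bot.get_obs();print(o["joint_positions"].round(3),o["tool_pos"],o["grip_width"])
E
```

```text
[ 0.112  0.2   -0.324  1.052  0.     0.112] [0.46474246 0.05221469 0.12552356] 0.06358044625723926
```

apply_moves(steps=[[[-4.6, 22.3, -7.5, 0, 0, -42, -1], [-4.6, 22.3, -7.5, 0, 0, -42, -1], [-4.6, 22.3, -7.5, 0, 0, -42, -1], [-4.6, 22.3, -7.5, 0, 0, -42, -1], [-4.6, 22.3, -7.5, 0, 0, -42, -1]]])

```text
time_s: 5.95
tool_pos: [0.5127, 0.2781, 0.2027]
orientation: [0.0, -0.362, 0.932, 0.0]
wrist_force: [2.1, 0.5, -0.5]
grip_width: 0.0852
gripper_force: 0.0
```

apply_moves(steps=[[[0, 0, 0, 0, 0, -6.3, -1], [0, 0, 0, 0, 0, -6.3, -1], [0, 0, 0, 0, 0, -6.3, -1], [0, 0, 0, 0, 0, -6.3, -1]]])

```text
time_s: 6.35
tool_pos: [0.5126, 0.2744, 0.2017]
orientation: [-0.0, -0.407, 0.913, -0.0]
wrist_force: [-0.8, -0.2, -0.5]
grip_width: 0.0853
gripper_force: 0.0
```

```bash
cat > look.py <<'E'
import sys
from h import *
from station import bot
n=sys.argv[1]
o=bot.get_obs();p=bot.camera_params("wrist");np.savez(n+".npz",mtx=p["mtx"],pose=p["pose"])
im=bot.snapshot("wrist");cv2.imwrite(f"pics/{n}.png",im[...,::-1]);print(o["tool_pos"],o["orientation"].round(4),o["time_s"],o["joint_positions"].round(2))
E
python3 look.py w2; python3 - <<'E'
from h import *
p=np.load("w2.npz");print(proj(p,[.5115,.275,.014]))
E
```

```text
[0.51255829 0.27441214 0.2017011 ] [-3.000e-04 -4.074e-01  9.133e-01 -0.000e+00] 6.35 [ 0.49  0.39  0.13  1.31  0.   -0.35]
[252.29024341 168.26706579]
```

View pics/w2.png

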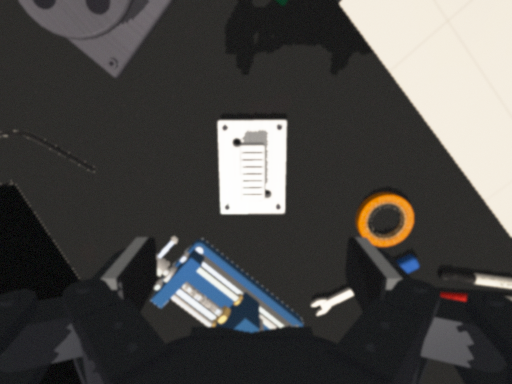

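The wrist view shows the cover at (218–287, 119–214), almost axis-aligned with the image. I'll measure it precisely.

```bash
cat > rect.py <<'E'
from h import *
def cover(n,z=.014,near=None):
    a=cv2.imread(f"pics/{n}.png");p=np.load(n+".npz")
    m=cv2.morphologyEx(cv2.inRange(a,(150,150,150),(255,255,255)),cv2.MORPH_CLOSE,np.ones((3,3)))
    cs=cv2.findContours(m,0,1)[0]
    c=min(cs,key=lambda c:1e9 if cv2.contourArea(c)<2000 else np.hypot(*(np.array(cv2.minAreaRect(c)[0])-near)))
    W=np.array([onz(p,q,z)[:2] for q in c[:,0]]).astype(np.float32)
    r=cv2.minAreaRect(W*1000);return r
if __name__=="__main__":
    import sys;print(cover(sys.argv[1],float(sys.argv[2]),np.array([float(sys.argv[3]),float(sys.argv[4])])))
E
python3 rect.py w2 .014 252 168
python3 - <<'E'
from h import *
p=np.load("w2.npz")
h1=onz(p,(237,142),.014);h2=onz(p,(267.5,193.5),.014);d=h1-h2
print((h1+h2)/2,np.hypot(*d[:2]),np.degrees(np.arctan2(d[1],d[0])-np.arctan2(16,28)))
E
```

```text
((511.74310302734375, 274.8249816894531), (101.13883209228516, 71.78213500976562), 48.39607620239258)
[0.51129776 0.27523168 0.014     ] 0.06463492428624341 -131.44652016338415
```

apply_moves(steps=[[[0, 0.1, 5, 0, 0, 0, -1], [0, 0.1, 10, 0, 0, 0, -1], [0, 0.1, 14, 0, 0, 0, -1], [0, 0.1, 17, 0, 0, 0, -1], [0, 0.1, 18.5, 0, 0, 0, -1]]])

```text
time_s: 6.9
tool_pos: [0.5105, 0.2743, 0.0141]
orientation: [-0.002, -0.408, 0.913, -0.0]
wrist_force: [0.6, -0.8, -0.3]
grip_width: 0.0854
gripper_force: 0.0
```

apply_moves(steps=[[[0, 0, 0, 0, 0, 0, 0], [0, 0, 0, 0, 0, 0, 1], [0, 0, 0, 0, 0, 0, 1], [0, 0, 0, 0, 0, 0, 1], [0, 0, 0, 0, 0, 0, 1]]], squeeze=80)

```text
time_s: 7.4
tool_pos: [0.5129, 0.2762, 0.0183]
orientation: [0.001, -0.409, 0.913, 0.0]
wrist_force: [-2.0, -1.8, 9.2]
grip_width: 0.0227
gripper_force: 79.8
```

apply_moves(steps=[[[0, 0, -3, 0, 0, 0, 1], [0, 0, -8, 0, 0, 0, 1], [0, 0, -13, 0, 0, 0, 1], [0, 0, -18, 0, 0, 0, 1], [0, 0, -18, 0, 0, 0, 1]]])

```text
time_s: 7.9
tool_pos: [0.5145, 0.2772, 0.2042]
orientation: [0.005, -0.409, 0.913, 0.0]
wrist_force: [0.7, 0.8, -2.7]
grip_width: 0.0223
gripper_force: 79.3
```

apply_moves(steps=[[[0, 0, 0, 0, 0, 41, 1], [0, 0, 0, 0, 0, 41, 1], [0, 0, 0, 0, 0, 41, 1], [0, 0, 0, 0, 0, 41, 1], [0, 0, 0, 0, 0, 41, 1]]])

```text
time_s: 8.4
tool_pos: [0.5118, 0.2757, 0.1964]
orientation: [-0.0, -0.06, 0.998, -0.0]
wrist_force: [-0.5, -0.3, -2.9]
grip_width: 0.0223
gripper_force: 79.1
```

```bash
python3 look.py w3; python3 - <<'E'
from h import *
from station import bot
im=bot.snapshot("top")[...,::-1];p=bot.camera_params("top")
np.savez("t3.npz",mtx=p["mtx"],pose=p["pose"]);cv2.imwrite("pics/t3.png",im)
w=cv2.imread("pics/w3.png")
c=cv2.resize(im[150:230,215:315],(480,384),interpolation=cv2.INTER_CUBIC)
cv2.imwrite("pics/m3.png",np.hstack([c,w])[:, :][:,:992]) if 0 else cv2.imwrite("pics/m3.png",cv2.resize(np.hstack([c,w]),(800,310)))
m=cv2.inRange(im,(150,150,150),(255,255,255))
n,l,s,cc=cv2.connectedComponentsWithStats(m)
for i in range(1,n):
    x,y,ww,h,ar=s[i]
    if ar>100 and 200<x<360 and 140<y<225:
        cnt=max(cv2.findContours((l==i).astype(np.uint8),0,1)[0],key=cv2.contourArea);W=np.array([onz(p,q,.056)[:2]*1000 for q in cnt[:,0]],np.float32);print(s[i],cv2.minAreaRect(W))
E
```

```text
[0.5117963  0.27571572 0.19642742] [-2.000e-04 -6.040e-02  9.982e-01 -1.000e-04] 8.4 [0.49 0.39 0.12 1.3  0.   0.37]
[262 165  31  39 799] ((523.2618408203125, -79.24980926513672), (109.54459381103516, 82.13594818115234), 7.299067497253418)
```

View pics/m3.png

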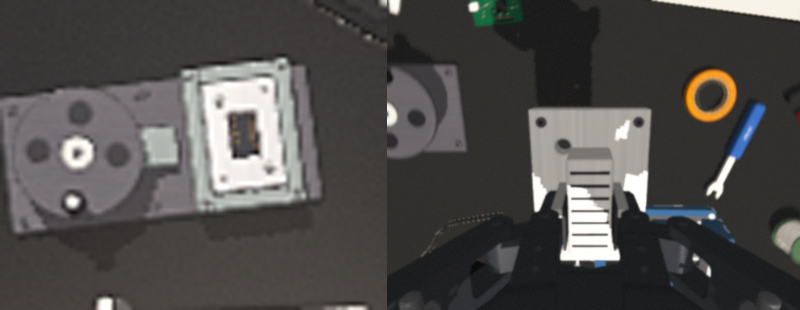

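The left half shows the fixture with the lower half raised and the wheel at its stop. The right half shows the cover gripped squarely, its near plate edge at wrist row 134, columns 177–326. I'll carry it to a spot from which the wrist camera sees the lower half.

apply_moves(steps=[[[-4.4, -36.4, -5, 0, 0, 0, 1], [-4.4, -36.4, -5, 0, 0, 0, 1], [-4.4, -36.4, -5, 0, 0, 0, 1], [-4.4, -36.4, -5, 0, 0, 0, 1], [-4.4, -36.4, -5, 0, 0, 0, 1]]])

```text
time_s: 9.0
tool_pos: [0.5727, 0.0337, 0.2308]
orientation: [0.0, -0.066, 0.998, 0.0]
wrist_force: [1.7, 0.3, -2.5]
grip_width: 0.0224
gripper_force: 79.4
```

```bash
python3 - <<'E'
from station import bot
o=bot.get_obs();print(o["tool_pos"],o["orientation"])
E
```

```text
[0.57269223 0.03366499 0.23081159] [ 2.83165992e-05 -6.56001442e-02  9.97845990e-01  7.91983715e-06]
```

apply_moves(steps=[[[-1.2, -11.6, -1.9, 0, 0, 0, 1], [-1.2, -11.6, -1.9, 0, 0, 0, 1], [-1.2, -11.6, -1.9, 0, 0, 0, 1], [-1.2, -11.6, -1.9, 0, 0, 0, 1], [-1.2, -11.6, -1.9, 0, 0, 0, 1]]])

```text
time_s: 9.5
tool_pos: [0.5991, -0.0777, 0.2492]
orientation: [-0.0, -0.064, 0.998, 0.0]
wrist_force: [-0.3, 0.3, -3.1]
grip_width: 0.0223
gripper_force: 79.6
```

```bash
python3 look.py w4; python3 -c "
import cv2;a=cv2.imread('pics/w4.png');cv2.imwrite('pics/w4b.png',cv2.resize(a[0:256,60:400],(797,600),interpolation=cv2.INTER_CUBIC))"
```

```text
[ 0.59911939 -0.07771114  0.24921079] [-3.000e-04 -6.430e-02  9.979e-01  2.000e-04] 9.5 [-0.13  0.44  0.32  1.46  0.   -0.26]
```

View pics/w4b.png

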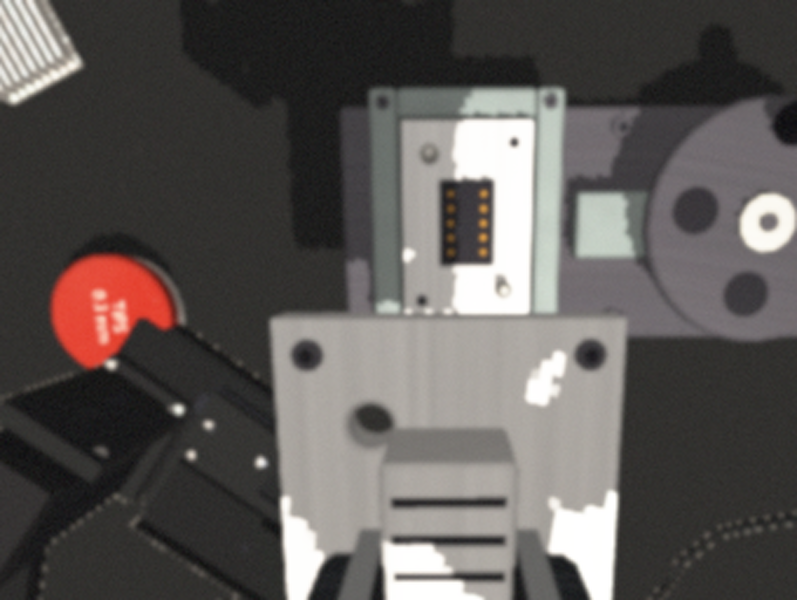

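The picture has scale 2.344 with its origin at (60,0). The dowel tops are at (430,152) and (503,286), the contact plate centre at (467,222), the cover's near corners at (270,318) and (627,318), its screw holes at (306,355) and (591,355), and its through hole at (372,423).

```bash
cat > m4.py <<'E'
from h import *
from scipy.spatial.transform import Rotation as R
p=np.load("w4.npz");s=600/256
P=lambda x,y,z:onz(p,((x+.5)/s-.5+60,(y+.5)/s-.5),z)
a,b=P(430,152,.067),P(503,285,.067);d=a-b
print("dowel mid",(a+b)/2,"sep",np.hypot(*d[:2]),"yaw",np.degrees(np.arctan2(d[1],d[0])-np.arctan2(16,28)))
cp=[P(*q,.060) for q in((441,181),(493,181),(493,264),(441,264))];print("plate",np.mean(cp,0),np.linalg.norm(cp[0]-cp[1]),np.linalg.norm(cp[1]-cp[2]),"yaw",np.degrees(np.arctan2(*(cp[0]-cp[3])[1::-1])))
l,r,l2,r2=P(401,118,.056),P(534,118,.056),P(404,300,.056),P(531,300,.056)
t=(l+r)/2;yw=np.arctan2(*(l-l2)[1::-1]),np.arctan2(*(r-r2)[1::-1]);print("near edge mid",t,np.linalg.norm(l-r),np.degrees(yw),np.degrees(np.arctan2(*(r-l)[1::-1])))
f=np.radians(7.3);print("centre from near edge",t[:2]+.042*np.array([np.cos(f),np.sin(f)]))
tcp=np.array([.59912,-.07771,.24921]);Rt=R.from_quat([-.0643,.9979,.0002,-.0003]).as_matrix()
for dz in(.0015,.003,.0045,.006,.0075):
    z=tcp[2]-dz;c1,c2,h,s1,s2=[P(*q,z) for q in((270,318),(627,318),(372,423),(306,355),(591,355))]
    L=lambda X:(Rt.T@(X-tcp))[:2].round(4)
    e=c2-c1;print(dz,"w",np.linalg.norm(e).round(4),"mid",L((c1+c2)/2),"hole",L(h),"scr",L((s1+s2)/2),"edge dir",np.degrees(np.arctan2(e[1],e[0])).round(2))
E
python3 m4.py
```

```text
dowel mid [ 0.52233567 -0.07935655  0.067     ] sep 0.06197917384180733 yaw -172.3121587622916
plate [ 0.52335071 -0.07918378  0.06      ] 0.022098145806258348 0.03426107370534999 yaw -172.83709866055915
near edge mid [ 0.48115709 -0.08456819  0.056     ] 0.056035725217613686 [-172.61699422 -171.99663171] 97.31067181851402
centre from near edge [ 0.52281666 -0.07923148]
0.0015 w 0.0692 mid [0.0518 0.0003] hole [ 0.0309 -0.0151] scr [0.0446 0.0003] edge dir 97.32
0.003 w 0.0699 mid [0.0516 0.0003] hole [ 0.0305 -0.0152] scr [0.0444 0.0003] edge dir 97.32
0.0045 w 0.0706 mid [0.0515 0.0003] hole [ 0.0302 -0.0154] scr [0.0441 0.0003] edge dir 97.32
0.006 w 0.0713 mid [0.0513 0.0003] hole [ 0.0298 -0.0155] scr [0.0439 0.0003] edge dir 97.32
0.0075 w 0.072 mid [0.0512 0.0003] hole [ 0.0295 -0.0157] scr [0.0437 0.0003] edge dir 97.32
```

apply_moves(steps=[[[5, 0.5, 0, 0, 0, 0, 1], [7.4, 0.8, 3, 0, 0, 0, 1], [7.4, 0.8, 7, 0, 0, 0, 1], [7.4, 0.8, 11, 0, 0, 0, 1], [7.4, 0.8, 14.6, 0, 0, 0, 1]]])

```text
time_s: 10.05
tool_pos: [0.524, -0.0778, 0.1022]
orientation: [0.0, -0.065, 0.998, 0.0]
wrist_force: [0.3, -0.6, -4.4]
grip_width: 0.0225
gripper_force: 79.7
```

apply_moves(steps=[[[0, 0, 0.5, 0, 0, 0, 1], [0, 0, 0.8, 0, 0, 0, 1], [0, 0, 0.8, 0, 0, 0, 1], [0, 0, 0.8, 0, 0, 0, 1]]])

```text
time_s: 10.45
tool_pos: [0.526, -0.0793, 0.0974]
orientation: [0.001, -0.064, 0.998, -0.0]
wrist_force: [0.5, 0.1, -2.5]
grip_width: 0.0224
gripper_force: 79.3
```

```bash
python3 look.py w5; python3 -c "
import cv2,numpy as np
from station import bot
a=cv2.imread('pics/w5.png');s=bot.snapshot('side')[...,::-1];c=cv2.resize(s[155:275,215:335],(512,512),interpolation=cv2.INTER_CUBIC)
cv2.imwrite('pics/m5.png',np.hstack([cv2.resize(c,(384,384)),cv2.resize(a[:,60:460],(400,384))]))"
```

```text
[ 0.52598806 -0.07926557  0.09738234] [ 1.30e-03 -6.37e-02  9.98e-01 -3.00e-04] 10.45 [-0.15  0.34 -0.21  1.02  0.   -0.28]
```

View pics/m5.png

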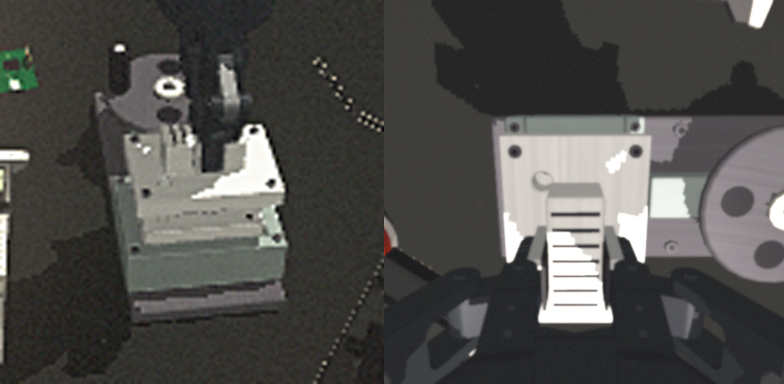

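The side view shows the cover level just above the lower half. The wrist view shows a dowel tip centred in the visible cover hole at (543,181). I'll correct the 1.5 mm error in x and lower gently.

apply_moves(steps=[[[0.15, 0, 0.3, 0, 0, 0, 1], [0.15, 0, 0.8, 0, 0, 0, 1], [0.15, 0, 1.0, 0, 0, 0, 1], [0.15, 0, 1.0, 0, 0, 0, 1], [0.15, 0, 1.0, 0, 0, 0, 1]]])

```text
time_s: 11.05
tool_pos: [0.5233, -0.0795, 0.0856]
orientation: [-0.0, -0.063, 0.998, 0.0]
wrist_force: [-0.2, 0.2, -2.9]
grip_width: 0.0228
gripper_force: 79.3
```

apply_moves(steps=[[[0, 0, 0, 0, 0, 0, 1], [0, 0, 0, 0, 0, 0, 1], [0, 0, 0, 0, 0, 0, 1]]])

```text
time_s: 11.35
tool_pos: [0.5234, -0.0796, 0.0857]
orientation: [0.0, -0.063, 0.998, -0.0]
wrist_force: [0.2, -0.6, -2.0]
grip_width: 0.0226
gripper_force: 79.3
```

apply_moves(steps=[[[-0.1, 0, 0, 0, 0, 0, 1], [-0.1, 0, 0.2, 0, 0, 0, 1], [-0.1, 0, 0.4, 0, 0, 0, 1], [-0.1, 0, 0.4, 0, 0, 0, 1], [-0.1, 0, 0.4, 0, 0, 0, 1]]])

```text
time_s: 11.85
tool_pos: [0.5243, -0.0794, 0.0815]
orientation: [-0.0, -0.063, 0.998, 0.0]
wrist_force: [-0.6, 0.1, -2.2]
grip_width: 0.0225
gripper_force: 79.3
```

apply_moves(steps=[[[0, 0, 0.1, 0, 0, 0, 1], [0, 0, 0.2, 0, 0, 0, 1], [0, 0, 0.3, 0, 0, 0, 1], [0, 0, 0.3, 0, 0, 0, 1], [0, 0, 0.3, 0, 0, 0, 1]]])

```text
time_s: 12.35
tool_pos: [0.5244, -0.0794, 0.0786]
orientation: [-0.0, -0.063, 0.998, 0.0]
wrist_force: [0.0, 0.3, -2.0]
grip_width: 0.0223
gripper_force: 79.3
```

apply_moves(steps=[[[0, 0, 0.1, 0, 0, 0, 1], [0, 0, 0.2, 0, 0, 0, 1], [0, 0, 0.3, 0, 0, 0, 1], [0, 0, 0.4, 0, 0, 0, 1], [0, 0, 0.4, 0, 0, 0, 1]]], squeeze=110)

```text
time_s: 12.85
tool_pos: [0.5245, -0.0794, 0.0749]
orientation: [0.0, -0.063, 0.998, -0.0]
wrist_force: [-3.9, 0.1, 7.7]
grip_width: 0.0215
gripper_force: 112.5
```

apply_moves(steps=[[[0, 0, 0.1, 0, 0, 0, 1], [0, 0, 0.2, 0, 0, 0, 1], [0, 0, 0.2, 0, 0, 0, 1], [0, 0, 0.2, 0, 0, 0, 1]]])

```text
time_s: 13.25
tool_pos: [0.5245, -0.0794, 0.0742]
orientation: [0.001, -0.063, 0.998, -0.0]
wrist_force: [-12.5, 1.5, 31.4]
grip_width: 0.0219
gripper_force: 116.3
```

apply_moves(steps=[[[0.05, 0, 0.05, 0, 0, 0, 1], [0.05, 0, 0.05, 0, 0, 0, 1], [0.05, 0, 0.05, 0, 0, 0, 1], [0.05, 0, 0.05, 0, 0, 0, 1]]])

```text
time_s: 13.65
tool_pos: [0.5245, -0.0794, 0.0742]
orientation: [0.001, -0.063, 0.998, -0.0]
wrist_force: [-12.4, 2.0, 37.4]
grip_width: 0.0219
gripper_force: 117.1
```

```bash
python3 look.py w6; python3 -c "
import cv2,numpy as np
from station import bot
a=cv2.imread('pics/w6.png');s=bot.snapshot('side')[...,::-1];c=cv2.resize(s[170:260,225:315],(384,384),interpolation=cv2.INTER_CUBIC)
cv2.imwrite('pics/m6.png',np.hstack([c,cv2.resize(a[:,60:460],(400,384))]));print(bot.get_obs()['wrist_force'],bot.get_obs()['wrist_torque'])"
```

```text
[ 0.52449252 -0.0794455   0.07418114] [ 1.20e-03 -6.35e-02  9.98e-01 -1.00e-04] 13.65 [-0.15  0.35 -0.25  0.96  0.   -0.28]
[-13.22132702   2.80768313  35.5299261 ] [ 0.60732684  2.51329278 -0.07473491]
```

View pics/m6.png

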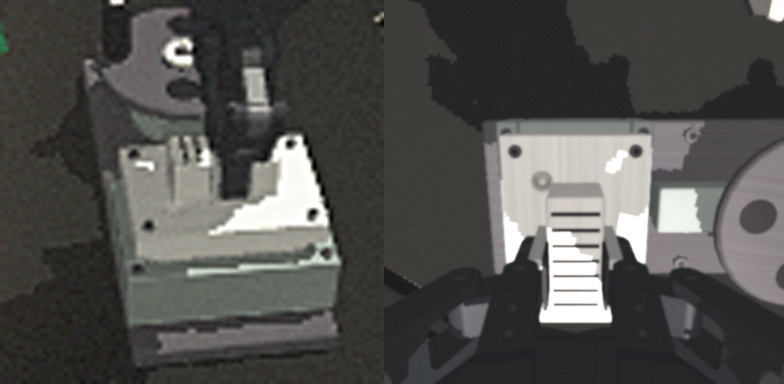

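The side view shows the cover sitting flat over the well. The wrist view shows the dowel in the cover hole at (542,181). I'll ease the push a little, let it settle and hand in.

apply_moves(steps=[[[0, 0, -0.05, 0, 0, 0, 1], [0, 0, -0.05, 0, 0, 0, 1], [0, 0, -0.05, 0, 0, 0, 1], [0, 0, -0.05, 0, 0, 0, 1], [0, 0, -0.05, 0, 0, 0, 1]]])

```text
time_s: 14.25
tool_pos: [0.5244, -0.0794, 0.0743]
orientation: [0.001, -0.063, 0.998, -0.0]
wrist_force: [-8.7, 2.7, 27.9]
grip_width: 0.0219
gripper_force: 115.3
```

```bash
python3 -c "
from station import bot
o=bot.get_obs();print(o['wrist_force'],o['tool_pos']);print(bot.finish_job())"
```

```text
[-8.6668481  2.7441544 27.9177409] [ 0.52443654 -0.07943234  0.07426259]
the job is handed in; nothing more can be done
None
```

I handed the job in at about 14 s, with the handwheel turned to its stop and the cover held down flush on the dowels at about 28 N; `finish_job` returned no verdict, so success is judged only from the pose, force and camera readings.

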